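# Sort the soap maker's leftovers into caddy, rack and dish

### The arm

A 7-joint arm with a two-finger parallel gripper is mounted at the origin on a cart in front of the work surface, level with it; the furniture and walls round the work are solid. World frame = base frame: x ahead of the robot, y to its left, z up, the work surface at z = 0. Lengths are in m, angles in rad, forces in N, time in s.
With the tool pointing down it reaches from about 0.35 to 0.9 m from the base axis. Payload 7.2 kg.
Tool frame: the origin (TCP) lies at the very end of the fingers, on their centre line; the grasp point (between the pads) lies 19 mm behind it; z points along the fingers, y is the line along which they close (so a half turn about z gives the same grasp; the last joint's range is limited). The gripper opens to 88 mm and grips with 3 to 60 N. Pads are 20 mm wide; open, the fingers measure 115 mm over their backs; the gripper's body (75 mm by 178 mm) begins 61 mm behind the grasp point.
Start: joints at [1.192, 0.411, -0.013, 1.596, 0.006, 1.134, -0.082], TCP at [0.191, -0.595, 0.223] pointing down, gripper open.
Joint ranges: [-2.95, 2.95], [-0.29, 1.99], [-1.47, 1.44], [0.14, 2.54], [-1.03, 4.17], [0.13, 1.85], [-2.86, 2.86]. Speed limits (rad/s): [2.39, 2.39, 3.01, 3.01, 3.14, 3.14, 3.14].

### API

Orientations are given as a unit quaternion [x, y, z, w].
In Python, from plant import r, imaging gives the robot as it stands.
- The arm moves only by the tool arm_command, never from a script. Its argument "series" is a list of rows, each an object with "turn": the turn, a rotation vector about the world's x, y, z in degrees, a list of three; "linear": the shift along the world's x, y, z in mm, a list of three; "grip": the finger opening in mm, from 0 to 87.8. A call has 1 to 20 rows; each row is the pose to reach, as a shift and turn from the pose commanded when the call began; what a row does not reach only later rows make up. A row lasts 1/10 s, in which the tool goes at most 50 mm and 8.59 degrees, less where a joint would pass 70% of its speed; a pose out of reach is approached as far as the arm can. A call with a gripper value outside its range is refused whole. The fingers move at their own pace and stop on an object; the grip force is fixed at half the most. Time passes only in rows, so rows that repeat a pose let the fingers close. It gives the time, the measured TCP pose, the force, the opening and the grip force at its end, in the units of the state.
- r.sense(): the state, without advancing time (a new reading comes with each control period).
- imaging.get_image(name): name is "side" or "top"; returns the picture (480x640x3 uint8, blue, green, red); there is no depth.
- imaging.calibration(name): a dict with "mtx" (3x3 intrinsics, pixels), "extrinsics" (4x4, takes a point from camera to world coordinates). Camera axes: x right, y up, looking along -z (the intrinsics and any distortion apply to the point x, -y, -z); pixel columns grow to the right and rows downward; lengths in m; the calibration is good to about 2 mm. A picture is of the moment at which its call begins. calibration takes no time and is no camera call.
- r.hand_in(): hands the job in; it is judged then, once.
The state is a dict: "time": time; "joint_pos": joint angles; "joint_velocities": joint speeds; "tau": joint torques, N m; "tcp_pos": TCP position; "ee_rot": TCP orientation; "contact_force": force on the tool from outside, world axes, zero at the start; "moment": the same for the moment, N m; "grip_width": finger opening in m; "grasp_force": force on a finger pad.
Only numpy, scipy, OpenCV 4.12 (cv2) and the standard library are available. Lean on these libraries where they do the work, as an engineer would, in place of code of your own. Each camera call takes 0.05 s, during which the arm holds its last target. There are 200 camera calls.

### The job

Sort what is left on the bench after soap making: stand the two small amber bottles upright in the wooden two-bay caddy, one in each bay; lay the loose soap bar flat in the free bay of the slatted drying rack, without disturbing the bar already drying there; and stand the turned wooden stamp upright near the middle of the flat white dish. Leave the kitchen timer and the peach scoop where they are.

Things in the scene. Friction and masses are not known exactly. Their poses are not given: they have to be found in the camera images.
- bottle_dropper: Small amber dropper bottle with a black pipette top, 98 mm high: round body 31 mm across up to z = 60, then the neck and pipette 20 mm across. Origin: centre of the underside; z up along the bottle. Stands upright at the start.
- bottle_capped: Small amber bottle with a plain black screw cap, 100 mm high, 36 mm across. Grip it on the body, 45 to 68 mm up, by its own x or y sides (about 33 mm over the pads). Origin: centre of the underside; z up along the bottle. Stands upright at the start.
- soap_loose: Cut soap bar, a beige block 72 x 54 x 30 mm (x, y, z), lying flat on the bench. Origin: centre of the underside.
- soap_drying: Another beige soap bar, 69 x 51 x 30 mm (x, y, z), lying loose and flat in one bay of the drying rack from the start; it stays there. Origin: centre of the underside.
- stamp: Turned wooden soap stamp, 60 mm high: round foot 39 mm across up to z = 24, above it a round handle about 24 mm across. Origin: centre of the underside; z up along the handle. Stands upright at the start.
- bottle_caddy: Fixed pale wooden caddy, 122 x 64 mm (x, y), with two open square bays side by side along its x, centred at x = -29 and +29 mm, y = 0, each 52 x 52 mm inside. Floor of the bays at z = 5 mm; walls and the divider 6 mm thick, tops at z = 40 mm. Origin: centre of the underside.
- soap_rack: Fixed low wooden drying rack with slats, 194 x 82 mm (x, y), with two shallow bays in a row along its x, centred at x = -47 and +47 mm, y = 0, each 88 mm (x) by 70 mm (y) inside. The slat tops, on which a bar lies, are at z = 10 mm; the rim and the divider, 6 mm thick, stand up to z = 17 mm. A bar fits a bay only with its long side along the rack's x. Origin: centre of the underside.
- stamp_dish: Fixed flat square white ceramic dish, 90 x 90 mm, 80 x 80 mm inside; floor at z = 5 mm, rim 5 mm thick with its top at z = 14 mm. Origin: centre of the underside.
- timer: Bystander: white kitchen timer with a grey dial, 44 x 66 x 66 mm, standing loose on the bench. Origin: centre of the underside.
- scoop: Bystander: small peach plastic scoop, 42 x 79 x 26 mm, lying loose on the bench. Origin: centre of the underside.
Not all that is in view belongs to the job. Leave any green look-alike of the soap_loose alone. Several things have the shape of the stamp_dish; the one meant has the colours described above.

How it is judged:
By the outcome, as a careful person would: the job done as asked, in the order asked, and still so for the second after the job is handed in, with the robot touching nothing.
It also fails if it takes over 96 s, if anything falls off the work surface, if the arm or the gripper's body presses on something with over 40 N, if the wrist force passes 120 N, or if a joint passes its speed limit or range.

## Working session

There is one attempt and no reset: what is moved stays moved. The work goes in short steps, Python scripts to look and compute and a tool call to move; the robot and the scene stay as the last step left them, time stands still between calls to the robot, and variables do not carry over. Pictures are saved under pics/ and viewed, at most 14 in all, crops included, and the job is handed in when it is done.

Besides the shell and the picture viewer there is one more tool, called after "Emit:" as name(argument=value, ...) on one line, values as JSON. arm_command: Moves the arm, as the interface text tells. Its arguments: {"type":"object","properties":{"series":{"type":"array"}},"required":["series"]}

```bash
ls; mkdir -p pics; python3 - <<'E'
from plant import r, imaging
import cv2
s=r.sense(); print(s['time'],s['tcp_pos'],s['ee_rot'],s['grip_width'])
for n in('side','top'):
    cv2.imwrite(f'pics/{n}0.png',imaging.get_image(n)); c=imaging.calibration(n); print({k:(v.tolist() if hasattr(v,'tolist') else v) for k,v in c.items()})
E
```

```text
pics
0.0 [ 0.19093823 -0.59459037  0.22180636] [ 9.87947024e-01  1.54790352e-01 -1.77829524e-04 -7.69966656e-04] 0.08778554132943907
{'mtx': [[436.0722248724576, 0.0, 320.193408199346], [0.0, 436.0722248724576, 237.7769307633165], [0.0, 0.0, 1.0]], 'extrinsics': [[-0.9848945308193625, 0.10775079110210484, -0.13554530673903187, 0.35318577176312077], [-0.1731487113136052, -0.6060185076951684, 0.7763769008035716, 0.8025521759290432], [0.0015122607399132857, 0.7881188586423952, 0.615521224426634, 0.7760782520300019], [0.0, 0.0, 0.0, 1.0]]}
{'mtx': [[447.5611122996562, 0.0, 324.34172917913065], [0.0, 447.5611122996562, 238.09810682829803], [0.0, 0.0, 1.0]], 'extrinsics': [[-0.004897825421666438, 0.9985372123737258, -0.05384651159590535, 0.4478510567369924], [-0.999986153538214, -0.004787075724278311, 0.002185552071678094, -0.12415310229778509], [0.001924587744653231, 0.05385647046473725, 0.9985468324275503, 1.378092817522957], [0.0, 0.0, 0.0, 1.0]]}
```

View pics/top0.png

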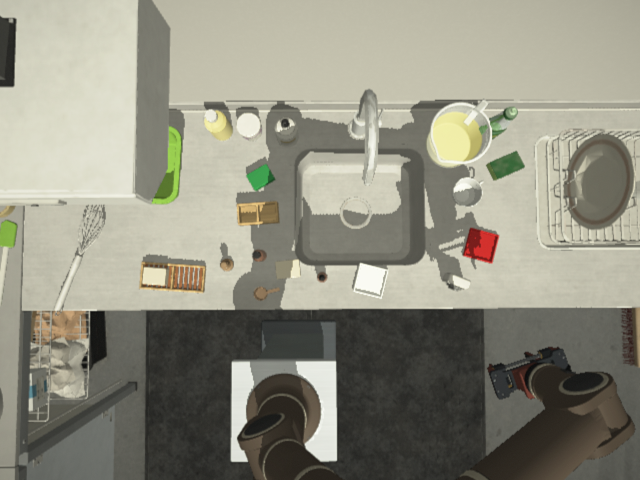

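View pics/side0.png

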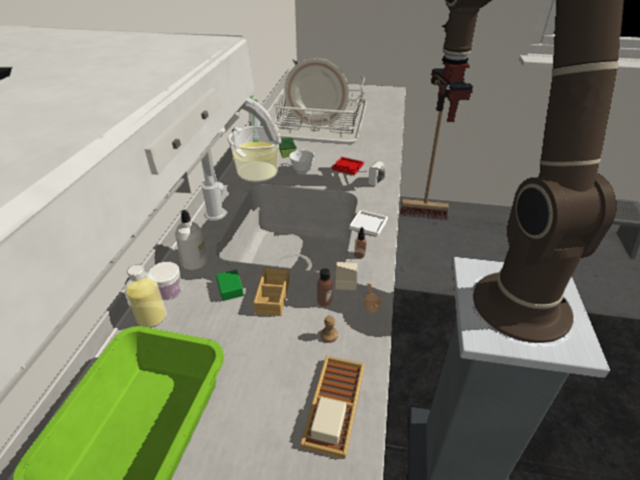

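The top view shows the rack at (172,276) with the drying bar in its left bay, the caddy at (258,214), and the bottles at (321,276) and (259,256). The stamp is at (227,264), the loose soap at (289,268), the white dish at (370,280), the scoop at (264,294) and the timer at (458,283). The decoys are a red dish at (481,245) and a green bar at (261,177). The side view agrees. I'll enlarge both next.

```bash
cat > h.py <<'E'
import numpy as np, cv2
from plant import r, imaging
def ray(n,px):
    c=imaging.calibration(n); K=np.array(c['mtx']); E=np.array(c['extrinsics'])
    d=cv2.undistortPoints(np.array([[px]],float),K,np.array(c.get('dist',np.zeros(5)),float))[0,0]
    return E[:3,3],E[:3,:3]@[d[0],-d[1],-1]
def pt(n,px,z):
    o,d=ray(n,px); return o+d*(z-o[2])/d[2]
def proj(n,P):
    c=imaging.calibration(n); K=np.array(c['mtx']); E=np.array(c['extrinsics'])
    p=E[:3,:3].T@(np.array(P,float)-E[:3,3]); q=K@[p[0],-p[1],-p[2]]; return q[:2]/q[2]
def tri(a,b):
    (o1,d1),(o2,d2)=ray('top',a),ray('side',b)
    s=np.linalg.lstsq(np.c_[d1,-d2],o2-o1,rcond=None)[0]
    p,q=o1+s[0]*d1,o2+s[1]*d2; return (p+q)/2,np.linalg.norm(p-q)
def crop(im,x0,y0,x1,y1,f,name):
    cv2.imwrite('pics/'+name,cv2.resize(im[y0:y1,x0:x1],None,fx=f,fy=f,interpolation=cv2.INTER_CUBIC))
E
python3 - <<'E'
from h import *
t=cv2.imread('pics/top0.png'); s=cv2.imread('pics/side0.png')
crop(t,130,190,330,310,4,'tc.png'); crop(s,210,200,410,350,4,'sc.png')
E
```

```text
(no output)
```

View pics/tc.png

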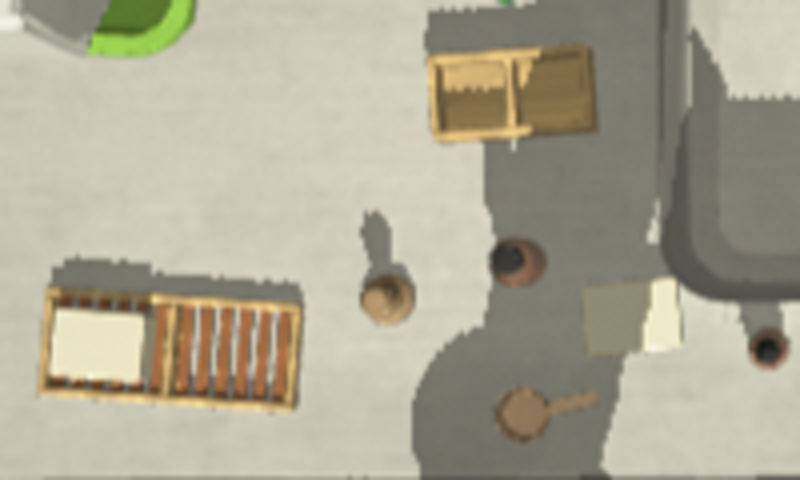

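View pics/sc.png

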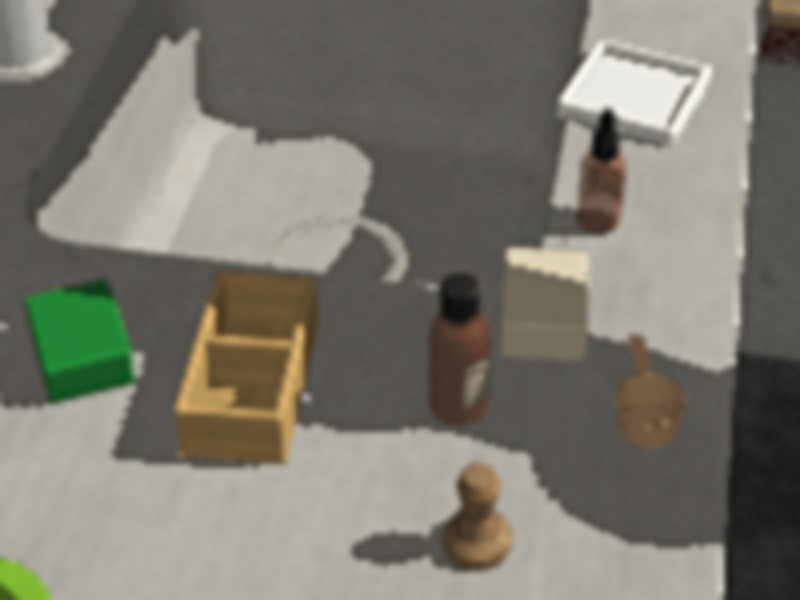

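The crops show the capped bottle with its cap at top pixel (257,255), the dropper with its black tip at (321.5,277), the stamp at (227,264), the soap running from (276,262) to (300,278), and the rack and caddy edges clearly. Next I'll measure them with masks and rays.

```bash
cat > m.py <<'E'
from h import *
t=cv2.imread('pics/top0.png'); s=cv2.imread('pics/side0.png')
def rect(n,im,box,lo,hi,z,name):
    x0,y0,x1,y1=box; hsv=cv2.cvtColor(im,cv2.COLOR_BGR2HSV)[y0:y1,x0:x1]
    m=cv2.inRange(hsv,lo,hi); cs,_=cv2.findContours(m,cv2.RETR_EXTERNAL,cv2.CHAIN_APPROX_NONE)
    c=np.vstack([k for k in cs if cv2.contourArea(k)>6])[:,0]+[x0,y0]
    P=np.array([pt(n,p,z)[:2] for p in c]); R=cv2.minAreaRect((P*1000).astype(np.float32))
    print(name,n,'c',np.round(R[0],1),'size',np.round(R[1],1),'ang',round(R[2],1),'px',c.min(0),c.max(0))
rect('top',t,(225,195,285,232),(8,70,60),(30,255,255),.04,'caddy')
rect('top',t,(135,255,210,298),(3,75,60),(30,255,255),.017,'rack')
rect('top',t,(145,262,170,290),(15,15,180),(40,70,255),.04,'drying')
rect('top',t,(272,256,303,284),(18,22,90),(40,80,255),.03,'soap')
rect('top',t,(345,255,395,305),(0,0,215),(180,30,255),.014,'dish')
rect('top',t,(215,255,236,274),(8,75,60),(30,255,255),.024,'stamp')
rect('top',t,(245,240,272,272),(0,0,0),(180,255,60),.1,'capblack')
rect('top',t,(245,240,272,272),(0,85,40),(12,255,140),.06,'capbody')
rect('top',t,(310,260,332,290),(0,0,0),(180,255,60),.09,'dropblack')
rect('top',t,(310,268,332,290),(0,60,0),(15,255,200),.06,'dropbody')
u=lambda p,o:((np.array(p)+.5)/4-.5+o)
T=lambda *p:u(p,[130,190]); S=lambda *p:u(p,[210,200])
print('caddy corners',[np.round(1000*pt('top',T(*p),.04)[:2]) for p in((429,56),(593,45),(597,131),(437,142))])
print('caddy side corners',[np.round(1000*pt('side',S(*p),.04)[:2]) for p in((178,408),(287,418),(318,282),(218,272))])
print('rack corners',[np.round(1000*pt('top',T(*p),.017)[:2]) for p in((46,290),(301,303),(294,408),(40,394))])
print('soap corners',[np.round(1000*pt('top',T(*p),.03)[:2]) for p in((583,290),(677,277),(683,345),(590,356))])
print('soap side corners',[np.round(1000*pt('side',S(*p),.03)[:2]) for p in((504,248),(589,252),(586,320),(503,318))])
print('cap top',pt('top',T(510,259),.1),pt('side',S(462,284),.1),tri(T(510,259),S(462,284)))
print('drop tip',tri(T(768,348),S(607,112)))
print('stamp tip',tri(T(389,294),S(479,478)), pt('side',S(478,548),.0),pt('top',T(387,300),.015))
print('drop body side z=.0',pt('side',S(600,222),.0))
E
python3 m.py
```

```text
caddy top c [596.7  73.3] size [ 67.7 123.9] ang 3.1 px [237 201] [278 225]
rack top c [406.2 334.7] size [195.4  82.2] ang 85.8 px [139 262] [205 292]
drying top c [409.3 379.1] size [61.8 50.3] ang 85.6 px [145 267] [165 285]
soap top c [426.7 -14.4] size [90.5 80.9] ang 89.7 px [272 256] [302 283]
dish top c [ 392.2 -268.1] size [91.5 91.9] ang 75.7 px [353 263] [388 298]
stamp top c [442.5 170.1] size [36.3 33.2] ang 89.7 px [220 259] [232 270]
capblack top c [472.3  66.9] size [14.3 11.4] ang 89.7 px [254 252] [259 256]Traceback (most recent call last):
  File "m.py", line 16, in <module>
    rect('top',t,(245,240,272,272),(0,85,40),(12,255,140),.06,'capbody')
    ~~~~^^^^^^^^^^^^^^^^^^^^^^^^^^^^^^^^^^^^^^^^^^^^^^^^^^^^^^^^^^^^^^^^
  File "m.py", line 6, in rect
    c=np.vstack([k for k in cs if cv2.contourArea(k)>6])[:,0]+[x0,y0]
      ~~~~~~~~~^^^^^^^^^^^^^^^^^^^^^^^^^^^^^^^^^^^^^^^^^
    return _nx.concatenate(arrs, 0, dtype=dtype, casting=casting)
           ~~~~~~~~~~~~~~~^^^^^^^^^^^^^^^^^^^^^^^^^^^^^^^^^^^^^^^
ValueError: need at least one array to concatenate
```

```bash
sed -i "/capbody\|dropbody\|dropblack/d" m.py; python3 m.py | tail -n +7; python3 - <<'E'
from h import *
s=cv2.imread('pics/side0.png'); t=cv2.imread('pics/top0.png')
a=cv2.resize(s[262:310,308:343],None,fx=11,fy=11,interpolation=cv2.INTER_CUBIC)
b=cv2.resize(t[240:275,245:275],None,fx=13,fy=13,interpolation=cv2.INTER_CUBIC)
h=528; b=cv2.resize(b,(390,h)); cv2.imwrite('pics/lab.png',cv2.convertScaleAbs(np.hstack([a,b]),alpha=1.8))
E
```

```text
capblack top c [472.3  66.9] size [14.3 11.4] ang 89.7 px [254 252] [259 256]
caddy corners [array([625., 135.]), array([633.,  12.]), array([568.,   9.]), array([560., 129.])]
caddy side corners [array([624., 137.]), array([560., 133.]), array([569.,  17.]), array([633.,  19.])]
rack corners [array([451., 429.]), array([440., 236.]), array([361., 240.]), array([372., 432.])]
soap corners [array([449.,  20.]), array([458., -50.]), array([407., -55.]), array([399.,  15.])]
soap side corners [array([461., -46.]), array([406., -52.]), array([401.,  12.]), array([452.,  19.])]
cap top [0.47117984 0.06507276 0.1       ] [0.46968429 0.06855592 0.1       ] (array([0.47071122, 0.06543628, 0.0970857 ]), np.float64(0.0010517151839062122))
drop tip (array([ 0.4057095 , -0.11874059,  0.09425627]), np.float64(0.002180924320447065))
stamp tip (array([0.44532598, 0.16293814, 0.04470448]), np.float64(0.0026101653708399423)) [0.44206534 0.17461381 0.        ] [0.44205056 0.17098049 0.015     ]
drop body side z=.0 [ 0.40382549 -0.11894907  0.        ]
```

View pics/lab.png

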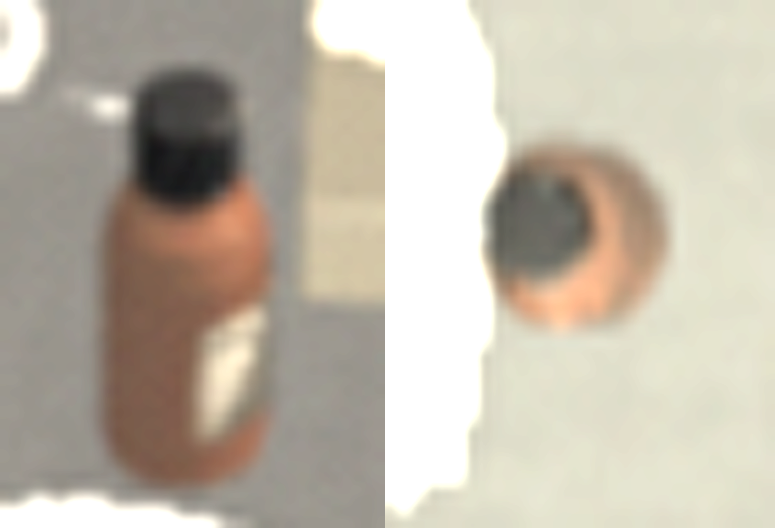

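The crop shows the capped bottle's label on its right in the side view, between about x=198 and the limb. All the measured sizes agree with the given ones. First I'll move above the dropper bottle at about (405,-119) mm.

Emit:
arm_command(series=[{"linear": [40,90,-5],"turn": [0,0,8],"grip": 70},{"linear": [80,180,-15],"turn": [0,0,16],"grip": 70},{"linear": [214,476,-62],"turn": [0,0,75.6],"grip": 70},{"linear": [214,476,-62],"turn": [0,0,75.6],"grip": 70},{"linear": [214,476,-62],"turn": [0,0,75.6],"grip": 70},{"linear": [214,476,-62],"turn": [0,0,75.6],"grip": 70},{"linear": [214,476,-62],"turn": [0,0,75.6],"grip": 70},{"linear": [214,476,-62],"turn": [0,0,75.6],"grip": 70},{"linear": [214,476,-62],"turn": [0,0,75.6],"grip": 70},{"linear": [214,476,-62],"turn": [0,0,75.6],"grip": 70},{"linear": [214,476,-62],"turn": [0,0,75.6],"grip": 70},{"linear": [214,476,-62],"turn": [0,0,75.6],"grip": 70},{"linear": [214,476,-62],"turn": [0,0,75.6],"grip": 70},{"linear": [214,476,-62],"turn": [0,0,75.6],"grip": 70},{"linear": [214,476,-62],"turn": [0,0,75.6],"grip": 70},{"linear": [214,476,-62],"turn": [0,0,75.6],"grip": 70}])

```text
time: 1.7
tcp_pos: [0.4048, -0.12, 0.1607]
ee_rot: [0.686, 0.727, -0.0, 0.0]
contact_force: [0.3, -0.1, -0.5]
grip_width: 0.0696
grasp_force: 0.0
```

```bash
cat > st.py <<'E'
from h import *
from scipy.spatial.transform import Rotation as Ro
s=r.sense(); R=Ro.from_quat(s['ee_rot']).as_matrix()
print('t',s['time'],'tcp',np.round(np.array(s['tcp_pos'])*1000,1),'yaz',round(np.degrees(np.arctan2(R[1,1],R[0,1])),1),'z',np.round(R[:,2],3),'w',s['grip_width'],'F',np.round(s['contact_force'],1))
E
python3 - <<'E'
from st import *
im=imaging.get_image('top'); sd=imaging.get_image('side'); cv2.imwrite('pics/t1.png',im); cv2.imwrite('pics/s1.png',sd)
# label on capped bottle: ray-cylinder
im=cv2.imread('pics/side0.png').astype(int); c=np.array([.4705,.0665])
for v in range(290,303):
    row=[]
    for u in range(316,334):
        b,g,rr=im[v,u]; 
        o,d=ray('side',(u,v)); A=d[:2]@d[:2]; o2=o[:2]-c; B=o2@d[:2]; C=o2@o2-.018**2; D=B*B-A*C
        if D>0:
            q=o+d*(-B-D**.5)/A; 
            if b>0.75*rr: row.append((int(np.degrees(np.arctan2(*(q[:2]-c)[::-1]))%360),int(q[2]*1000)))
    print(v,row[:1],row[-1:])
E
```

```text
t 1.7 tcp [ 404.8 -120.   160.7] yaz 3.3 z [-0. -0. -1.] w 0.0696436370708264 F [ 0.3 -0.1 -0.5]
290 [(154, 45)] [(173, 40)]
291 [(133, 47)] [(174, 37)]
292 [(116, 46)] [(175, 33)]
293 [(116, 42)] [(176, 29)]
294 [(116, 39)] [(177, 26)]
295 [(117, 36)] [(178, 22)]
296 [(109, 33)] [(179, 18)]
297 [(109, 29)] [(180, 14)]
298 [(109, 26)] [(182, 10)]
299 [(109, 23)] [(134, 20)]
300 [(117, 19)] [(125, 18)]
301 [] []
302 [] []
```

Emit:
arm_command(series=[{"linear": [0,1,-35],"turn": [0,0,0],"grip": 70},{"linear": [0,1,-70],"turn": [0,0,0],"grip": 70},{"linear": [0,1,-100],"turn": [0,0,0],"grip": 70},{"linear": [0,1,-115],"turn": [0,0,0],"grip": 70},{"linear": [0,1,-121],"turn": [0,0,0],"grip": 70},{"linear": [0,1,-121],"turn": [0,0,0],"grip": 70},{"linear": [0,1,-121],"turn": [0,0,0],"grip": 70},{"linear": [0,1,-121],"turn": [0,0,0],"grip": 20},{"linear": [0,1,-121],"turn": [0,0,0],"grip": 20},{"linear": [0,1,-121],"turn": [0,0,0],"grip": 20},{"linear": [0,1,-121],"turn": [0,0,0],"grip": 20},{"linear": [0,1,-121],"turn": [0,0,0],"grip": 20},{"linear": [0,1,-121],"turn": [0,0,0],"grip": 20},{"linear": [0,1,-121],"turn": [0,0,0],"grip": 20},{"linear": [0,1,-121],"turn": [0,0,0],"grip": 20},{"linear": [0,1,-121],"turn": [0,0,0],"grip": 20}])

```text
time: 3.4
tcp_pos: [0.4051, -0.1181, 0.0397]
ee_rot: [0.686, 0.728, -0.0, 0.0]
contact_force: [-0.2, 0.5, 2.1]
grip_width: 0.0298
grasp_force: 30.0
```

Emit:
arm_command(series=[{"linear": [0,0,15],"turn": [0,0,0],"grip": 20},{"linear": [0,0,45],"turn": [0,0,0],"grip": 20},{"linear": [0,0,75],"turn": [0,0,0],"grip": 20},{"linear": [10,8,92],"turn": [0,0,0],"grip": 20},{"linear": [33,28,95],"turn": [0,0,0],"grip": 20},{"linear": [62,52,95],"turn": [0,0,0],"grip": 20},{"linear": [92,78,95],"turn": [0,0,0],"grip": 20},{"linear": [122,103,95],"turn": [0,0,0],"grip": 20},{"linear": [152,128,95],"turn": [0,0,0],"grip": 20},{"linear": [178,150,95],"turn": [0,0,0],"grip": 20},{"linear": [190,160,95],"turn": [0,0,0],"grip": 20},{"linear": [193,163,95],"turn": [0,0,0],"grip": 20},{"linear": [193,163,95],"turn": [0,0,0],"grip": 20},{"linear": [193,163,95],"turn": [0,0,0],"grip": 20}])

```text
time: 4.8
tcp_pos: [0.5973, 0.0438, 0.1343]
ee_rot: [0.686, 0.728, -0.001, -0.0]
contact_force: [0.9, 0.1, -0.7]
grip_width: 0.0296
grasp_force: 30.0
```

```bash
python3 - <<'E'
from st import *
t=imaging.get_image('top'); d=imaging.get_image('side')
cv2.imwrite('pics/ab.png',np.hstack([cv2.resize(t[170:270,210:310],(400,400)),cv2.resize(d[210:330,225:345],(400,400))]))
b=(s['tcp_pos'][0],s['tcp_pos'][1],s['tcp_pos'][2]-.039); print(proj('top',b),proj('side',b))
E
```

```text
t 4.8 tcp [597.3  43.8 134.3] yaz 3.4 z [-0.001 -0.001 -1.   ] w 0.029605786769729907 F [ 0.9  0.1 -0.7]
[264.89339876 210.5573252 ] [274.10840789 258.88588926]
```

View pics/ab.png

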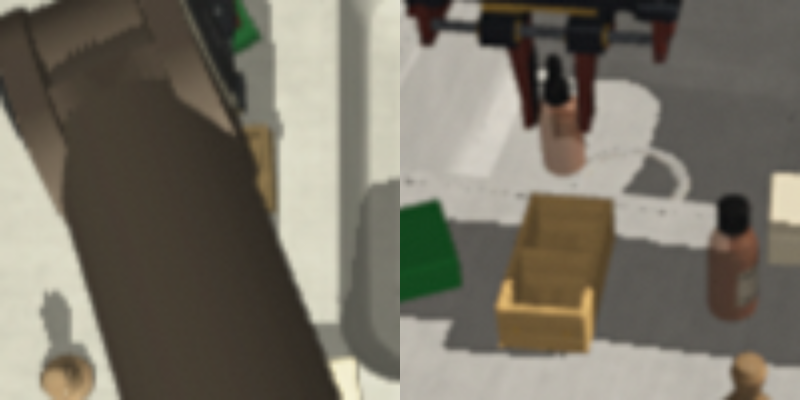

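The side crop shows the dropper held upright over the far bay, with its bottom at about side pixel (274,261), as predicted. I'll lower it.

Emit:
arm_command(series=[{"linear": [1,1,-25],"turn": [0,0,0],"grip": 20},{"linear": [1,1,-50],"turn": [0,0,0],"grip": 20},{"linear": [1,1,-70],"turn": [0,0,0],"grip": 20},{"linear": [1,1,-82],"turn": [0,0,0],"grip": 20},{"linear": [1,1,-86],"turn": [0,0,0],"grip": 20},{"linear": [1,1,-89],"turn": [0,0,0],"grip": 20},{"linear": [1,1,-89],"turn": [0,0,0],"grip": 20},{"linear": [1,1,-89],"turn": [0,0,0],"grip": 20}])

```text
time: 5.7
tcp_pos: [0.5997, 0.046, 0.0465]
ee_rot: [0.686, 0.728, 0.0, 0.0]
contact_force: [-0.6, -0.5, -0.7]
grip_width: 0.0294
grasp_force: 30.0
```

Emit:
arm_command(series=[{"linear": [0,0,-1],"turn": [0,0,0],"grip": 20},{"linear": [0,0,-1.5],"turn": [0,0,0],"grip": 20},{"linear": [0,0,-1.5],"turn": [0,0,0],"grip": 20},{"linear": [0,0,-1.5],"turn": [0,0,0],"grip": 66},{"linear": [0,0,-1.5],"turn": [0,0,0],"grip": 66},{"linear": [0,0,-1.5],"turn": [0,0,0],"grip": 66},{"linear": [0,0,-1.5],"turn": [0,0,0],"grip": 66},{"linear": [0,0,-1.5],"turn": [0,0,0],"grip": 66},{"linear": [0,0,-1.5],"turn": [0,0,0],"grip": 66},{"linear": [0,0,10],"turn": [0,0,0],"grip": 66},{"linear": [0,0,40],"turn": [0,0,0],"grip": 66},{"linear": [0,0,75],"turn": [0,0,0],"grip": 66},{"linear": [0,0,110],"turn": [0,0,0],"grip": 66},{"linear": [0,0,115],"turn": [0,0,0],"grip": 66},{"linear": [0,0,115],"turn": [0,0,0],"grip": 66}])

```text
time: 7.2
tcp_pos: [0.5999, 0.046, 0.1625]
ee_rot: [0.686, 0.728, 0.001, 0.001]
contact_force: [0.6, 0.1, -0.3]
grip_width: 0.0661
grasp_force: 0.0
```

Emit:
arm_command(series=[{"linear": [-30,5,0],"turn": [0,0,-7],"grip": 66},{"linear": [-70,11,0],"turn": [0,0,-15],"grip": 66},{"linear": [-105,16,0],"turn": [0,0,-22],"grip": 66},{"linear": [-125,19,0],"turn": [0,0,-28],"grip": 66},{"linear": [-129,20,0],"turn": [0,0,-28],"grip": 66},{"linear": [-129,20,0],"turn": [0,0,-28],"grip": 66},{"linear": [-129,20,-35],"turn": [0,0,-28],"grip": 66},{"linear": [-129,20,-70],"turn": [0,0,-28],"grip": 66},{"linear": [-129,20,-105],"turn": [0,0,-28],"grip": 66},{"linear": [-129,20,-120],"turn": [0,0,-28],"grip": 66},{"linear": [-129,20,-123],"turn": [0,0,-28],"grip": 66},{"linear": [-129,20,-123],"turn": [0,0,-28],"grip": 66},{"linear": [-129,20,-123],"turn": [0,0,-28],"grip": 66}])

```text
time: 8.5
tcp_pos: [0.4712, 0.0661, 0.0383]
ee_rot: [0.841, 0.541, 0.001, 0.0]
contact_force: [1.1, -0.9, -0.0]
grip_width: 0.066
grasp_force: 0.0
```

```bash
python3 - <<'E'
from st import *
d=imaging.get_image('side')
crop(d,225,200,365,320,5,'cap1.png')
E
```

```text
t 8.5 tcp [471.2  66.1  38.3] yaz -24.6 z [ 0.001  0.    -1.   ] w 0.06601989809058086 F [ 1.1 -0.9 -0. ]
```

View pics/cap1.png

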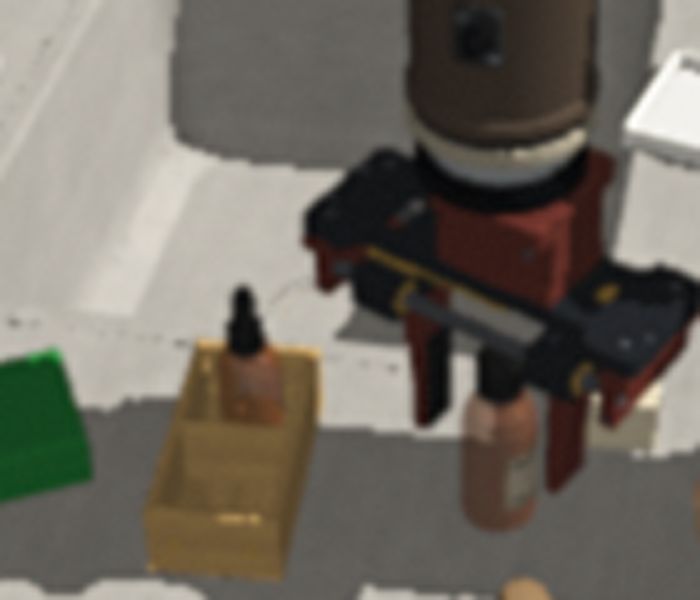

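The dropper stands upright in the far bay at crop (250,380), and the capped bottle at (500,460) sits between the open fingers. I'll close on it.

Emit:
arm_command(series=[{"linear": [0,0,0],"turn": [0,0,0],"grip": 50},{"linear": [0,0,0],"turn": [0,0,0],"grip": 40},{"linear": [0,0,0],"turn": [0,0,0],"grip": 25},{"linear": [0,0,0],"turn": [0,0,0],"grip": 25},{"linear": [0,0,0],"turn": [0,0,0],"grip": 25},{"linear": [0,0,0],"turn": [0,0,0],"grip": 25},{"linear": [0,0,0],"turn": [0,0,0],"grip": 25},{"linear": [0,0,0],"turn": [0,0,0],"grip": 25}])

```text
time: 9.35
tcp_pos: [0.4701, 0.066, 0.0378]
ee_rot: [0.841, 0.54, -0.0, 0.0]
contact_force: [-2.5, -0.5, 4.5]
grip_width: 0.0338
grasp_force: 28.2
```

Emit:
arm_command(series=[{"linear": [0,0,12],"turn": [0,0,0],"grip": 25},{"linear": [0,0,40],"turn": [0,0,0],"grip": 25},{"linear": [0,0,70],"turn": [0,0,0],"grip": 25},{"linear": [0,5,95],"turn": [0,0,3],"grip": 25},{"linear": [18,15,100],"turn": [0,0,8],"grip": 25},{"linear": [45,25,100],"turn": [0,0,14],"grip": 25},{"linear": [75,33,100],"turn": [0,0,20],"grip": 25},{"linear": [105,36,100],"turn": [0,0,26],"grip": 25},{"linear": [120,37,100],"turn": [0,0,28],"grip": 25},{"linear": [125,37,100],"turn": [0,0,28],"grip": 25},{"linear": [125,37,100],"turn": [0,0,28],"grip": 25},{"linear": [125,37,100],"turn": [0,0,28],"grip": 25}])

```text
time: 10.55
tcp_pos: [0.5941, 0.1029, 0.1377]
ee_rot: [0.686, 0.728, -0.0, -0.0]
contact_force: [-0.5, -0.2, -1.8]
grip_width: 0.0339
grasp_force: 28.1
```

```bash
python3 - <<'E'
from st import *
d=imaging.get_image('side')
crop(d,225,180,345,320,4,'cap2.png')
b=(s['tcp_pos'][0],s['tcp_pos'][1],s['tcp_pos'][2]-.038); print((proj('side',b)-[225,180])*4,(proj('side',(.595,.103,.005))-[225,180])*4)
E
```

```text
t 10.55 tcp [594.1 102.9 137.7] yaz 3.4 z [-0.001 -0.    -1.   ] w 0.0338582507819225 F [-0.5 -0.2 -1.8]
[174.76252663 377.15046309] [184.50978522 492.96338843]
```

View pics/cap2.png

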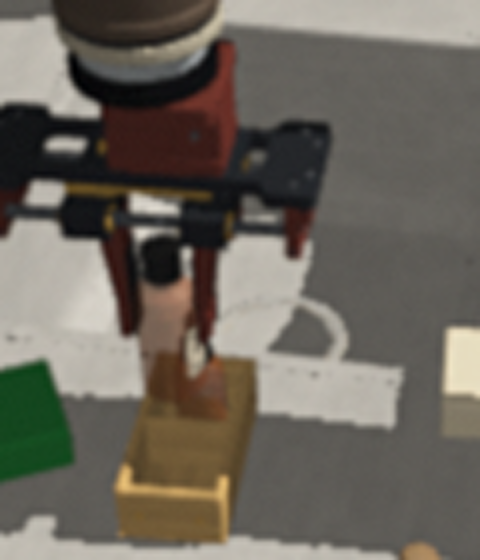

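The crop shows the capped bottle held upright over the near bay, its bottom at about crop (168,385), and the dropper behind it. I'll lower it and release.

Emit:
arm_command(series=[{"linear": [1,0,-25],"turn": [0,0,0],"grip": 25},{"linear": [1,0,-50],"turn": [0,0,0],"grip": 25},{"linear": [1,0,-73],"turn": [0,0,0],"grip": 25},{"linear": [1,0,-86],"turn": [0,0,0],"grip": 25},{"linear": [1,0,-91],"turn": [0,0,0],"grip": 25},{"linear": [1,0,-93],"turn": [0,0,0],"grip": 25},{"linear": [1,0,-93.5],"turn": [0,0,0],"grip": 25},{"linear": [1,0,-93.5],"turn": [0,0,0],"grip": 25}])

```text
time: 11.4
tcp_pos: [0.5967, 0.1031, 0.0451]
ee_rot: [0.686, 0.728, 0.001, 0.0]
contact_force: [0.9, -0.3, -1.3]
grip_width: 0.0333
grasp_force: 28.1
```

Emit:
arm_command(series=[{"linear": [0,0,-1],"turn": [0,0,0],"grip": 25},{"linear": [0,0,-1.5],"turn": [0,0,0],"grip": 25},{"linear": [0,0,-1.5],"turn": [0,0,0],"grip": 25},{"linear": [0,0,-1.5],"turn": [0,0,0],"grip": 66},{"linear": [0,0,-1.5],"turn": [0,0,0],"grip": 66},{"linear": [0,0,-1.5],"turn": [0,0,0],"grip": 66},{"linear": [0,0,-1.5],"turn": [0,0,0],"grip": 66},{"linear": [0,0,-1.5],"turn": [0,0,0],"grip": 66},{"linear": [0,0,-1.5],"turn": [0,0,0],"grip": 66},{"linear": [0,0,10],"turn": [0,0,0],"grip": 66},{"linear": [0,0,40],"turn": [0,0,0],"grip": 66},{"linear": [0,0,75],"turn": [0,0,0],"grip": 80},{"linear": [0,0,110],"turn": [0,0,0],"grip": 82},{"linear": [0,0,115],"turn": [0,0,0],"grip": 82},{"linear": [0,0,115],"turn": [0,0,0],"grip": 82}])

```text
time: 12.9
tcp_pos: [0.5969, 0.1031, 0.1611]
ee_rot: [0.686, 0.728, 0.001, 0.001]
contact_force: [0.1, 0.5, -1.0]
grip_width: 0.0821
grasp_force: 0.0
```

Emit:
arm_command(series=[{"linear": [-35,-25,0],"turn": [0,0,1],"grip": 82},{"linear": [-75,-54,0],"turn": [0,0,2],"grip": 82},{"linear": [-115,-82,0],"turn": [0,0,3],"grip": 82},{"linear": [-150,-107,0],"turn": [0,0,3.4],"grip": 82},{"linear": [-168,-120,-5],"turn": [0,0,3.4],"grip": 82},{"linear": [-168,-120,-40],"turn": [0,0,3.4],"grip": 82},{"linear": [-168,-120,-80],"turn": [0,0,3.4],"grip": 82},{"linear": [-168,-120,-100],"turn": [0,0,3.4],"grip": 82},{"linear": [-168,-120,-110],"turn": [0,0,3.4],"grip": 82},{"linear": [-168,-120,-110],"turn": [0,0,3.4],"grip": 82}])

```text
time: 13.9
tcp_pos: [0.4268, -0.0168, 0.0478]
ee_rot: [0.664, 0.748, -0.001, -0.002]
contact_force: [0.1, -0.6, 0.0]
grip_width: 0.0819
grasp_force: 0.0
```

```bash
python3 - <<'E'
from st import *
d=imaging.get_image('side')
crop(d,225,180,405,330,4,'soap1.png')
E
```

```text
t 13.9 tcp [426.8 -16.8  47.8] yaz 6.8 z [-0.003  0.001 -1.   ] w 0.0818938465225375 F [ 0.1 -0.6  0. ]
```

View pics/soap1.png

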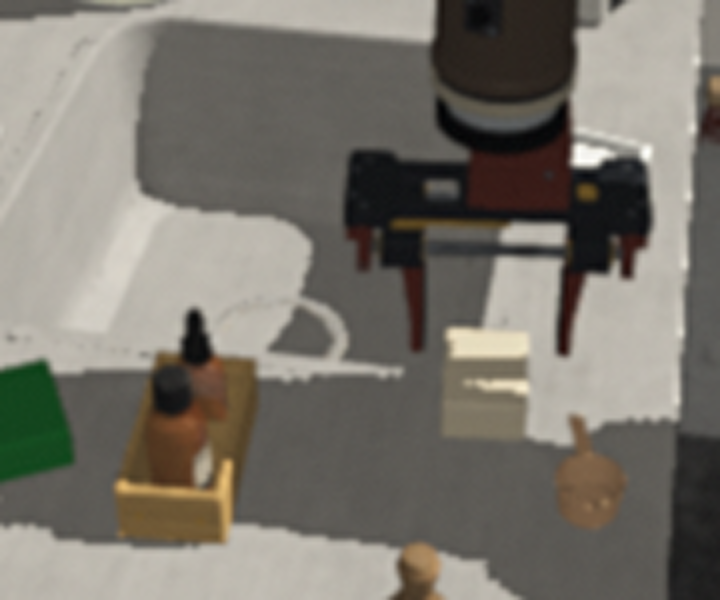

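Both bottles stand in the caddy, and the fingers straddle the soap evenly at crop (418,350) and (565,350). Next I'll lower and grip.

Emit:
arm_command(series=[{"linear": [0,0,-20],"turn": [0,0,0],"grip": 82},{"linear": [0,0,-35],"turn": [0,0,0],"grip": 82},{"linear": [0,0,-40],"turn": [0,0,0],"grip": 82},{"linear": [0,0,-40],"turn": [0,0,0],"grip": 82},{"linear": [0,0,-40],"turn": [0,0,0],"grip": 65},{"linear": [0,0,-40],"turn": [0,0,0],"grip": 45},{"linear": [0,0,-40],"turn": [0,0,0],"grip": 45},{"linear": [0,0,-40],"turn": [0,0,0],"grip": 45},{"linear": [0,0,-40],"turn": [0,0,0],"grip": 45},{"linear": [0,0,-40],"turn": [0,0,0],"grip": 45},{"linear": [0,0,-40],"turn": [0,0,0],"grip": 45}])

```text
time: 15.05
tcp_pos: [0.4284, -0.0171, 0.0096]
ee_rot: [0.664, 0.748, 0.0, 0.0]
contact_force: [-1.4, -0.9, 6.7]
grip_width: 0.0534
grasp_force: 29.9
```

Emit:
arm_command(series=[{"linear": [0,0,12],"turn": [0,0,0],"grip": 45},{"linear": [0,0,40],"turn": [0,0,0],"grip": 45},{"linear": [0,3,70],"turn": [0,0,0],"grip": 45},{"linear": [-1,15,95],"turn": [0,0,-1],"grip": 45},{"linear": [-3,40,100],"turn": [0,0,-2],"grip": 45},{"linear": [-6,75,100],"turn": [0,0,-4],"grip": 45},{"linear": [-9,112,100],"turn": [0,0,-5],"grip": 45},{"linear": [-12,150,100],"turn": [0,0,-6],"grip": 45},{"linear": [-15,188,100],"turn": [0,0,-7],"grip": 45},{"linear": [-18,226,100],"turn": [0,0,-8],"grip": 45},{"linear": [-21,262,100],"turn": [0,0,-9],"grip": 45},{"linear": [-24,290,100],"turn": [0,0,-10],"grip": 45},{"linear": [-25,302,98],"turn": [0,0,-10.4],"grip": 45},{"linear": [-25,305,80],"turn": [0,0,-10.4],"grip": 45},{"linear": [-25,305,60],"turn": [0,0,-10.4],"grip": 45},{"linear": [-25,305,50],"turn": [0,0,-10.4],"grip": 45},{"linear": [-25,305,50],"turn": [0,0,-10.4],"grip": 45},{"linear": [-25,305,50],"turn": [0,0,-10.4],"grip": 45}])

```text
time: 16.85
tcp_pos: [0.4032, 0.288, 0.0597]
ee_rot: [0.729, 0.685, 0.0, -0.0]
contact_force: [0.9, 0.5, -0.8]
grip_width: 0.0534
grasp_force: 29.9
```

```bash
python3 - <<'E'
from st import *
d=imaging.get_image('side'); t=imaging.get_image('top')
crop(d,270,290,400,470,4,'soap2.png'); cv2.imwrite('pics/soap2t.png',t)
P=s['tcp_pos']; a=np.radians(86.4); X=np.array([np.cos(a),np.sin(a)]); Y=np.array([-X[1],X[0]])
for i,j in((1,1),(1,-1),(-1,-1),(-1,1)):
    q=np.array([.403,.288])+.044*i*X+.035*j*Y; q2=np.array(P[:2])+.036*i*X+.027*j*Y
    print('bay',(proj('side',(*q,.017))-[270,290])*4,'soap bottom',(proj('side',(*q2,P[2]-.0096))-[270,290])*4)
E
```

```text
t 16.85 tcp [403.2 288.   59.7] yaz -3.6 z [-0.  0. -1.] w 0.05340738509521483 F [ 0.9  0.5 -0.8]
bay [331.7721594  445.14912479] soap bottom [320.96556556 387.1006257 ]
bay [189.51258019 414.18454224] soap bottom [209.28004864 363.45730384]
bay [229.76691645 267.71461165] soap bottom [242.02292215 242.99803719]
bay [361.95143324 294.26620343] soap bottom [347.04331166 263.78483145]
```

View pics/soap2.png

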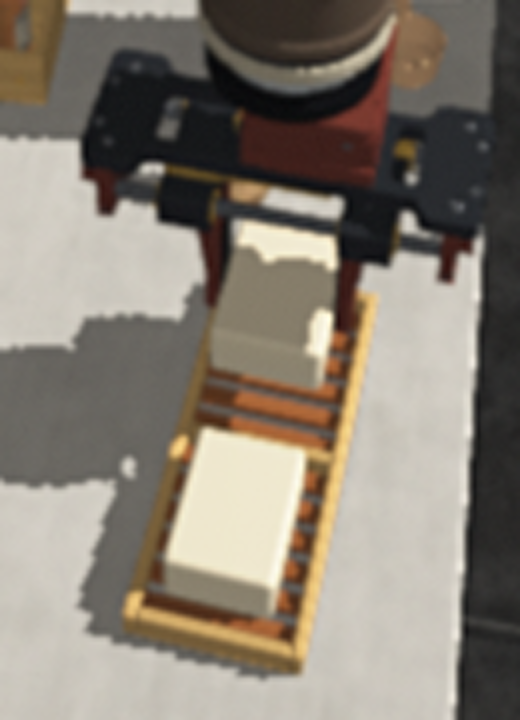

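The side crop shows the held bar level over the free bay, and the divider at about crop (200,432)–(330,455) matches the prediction. I'll lower it.

Emit:
arm_command(series=[{"linear": [0,0,-15],"turn": [0,0,0],"grip": 45},{"linear": [0,0,-28],"turn": [0,0,0],"grip": 45},{"linear": [0,0,-35],"turn": [0,0,0],"grip": 45},{"linear": [0,0,-38],"turn": [0,0,0],"grip": 45},{"linear": [0,0,-39.5],"turn": [0,0,0],"grip": 45},{"linear": [0,0,-39.5],"turn": [0,0,0],"grip": 45},{"linear": [0,0,-39.5],"turn": [0,0,0],"grip": 45}])

```text
time: 17.65
tcp_pos: [0.4031, 0.2882, 0.0197]
ee_rot: [0.729, 0.685, 0.0, -0.0]
contact_force: [1.2, 0.3, -1.1]
grip_width: 0.0532
grasp_force: 29.9
```

Emit:
arm_command(series=[{"linear": [0,0,-0.5],"turn": [0,0,0],"grip": 45},{"linear": [0,0,-0.5],"turn": [0,0,0],"grip": 72},{"linear": [0,0,-0.5],"turn": [0,0,0],"grip": 72},{"linear": [0,0,-0.5],"turn": [0,0,0],"grip": 72},{"linear": [0,0,-0.5],"turn": [0,0,0],"grip": 72},{"linear": [0,0,-0.5],"turn": [0,0,0],"grip": 72},{"linear": [0,0,8],"turn": [0,0,0],"grip": 72},{"linear": [0,0,30],"turn": [0,0,0],"grip": 72},{"linear": [0,0,65],"turn": [0,0,0],"grip": 70},{"linear": [0,0,100],"turn": [0,0,0],"grip": 70},{"linear": [0,0,110],"turn": [0,0,0],"grip": 70},{"linear": [0,0,110],"turn": [0,0,0],"grip": 70}])

```text
time: 18.85
tcp_pos: [0.4041, 0.2884, 0.1314]
ee_rot: [0.729, 0.684, 0.002, 0.001]
contact_force: [1.0, -0.5, 0.5]
grip_width: 0.0699
grasp_force: 0.0
```

```bash
python3 - <<'E'
from st import *
d=imaging.get_image('side')
crop(d,270,290,400,470,4,'soap3.png')
E
```

```text
t 18.85 tcp [404.1 288.4 131.4] yaz -3.6 z [ 0.003  0.001 -1.   ] w 0.0698930852836844 F [ 1.  -0.5  0.5]
```

View pics/soap3.png

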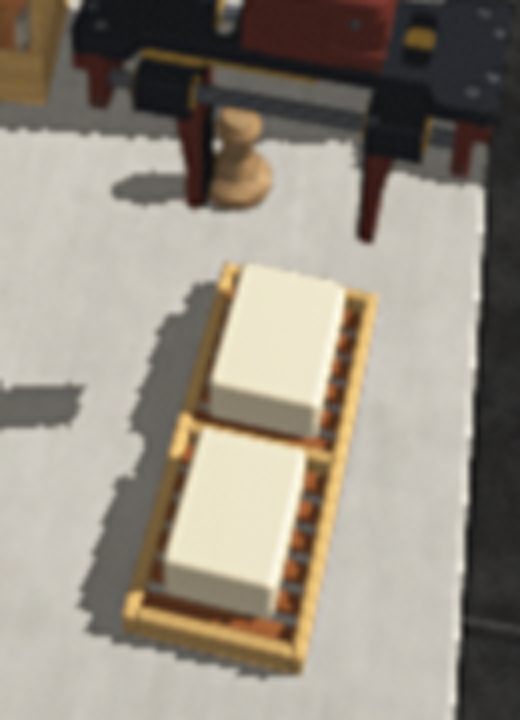

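The loose bar lies flat in the free bay at crop (275,350), with clear gaps. The drying bar hasn't moved. Next I'll refine the stamp and dish positions.

```bash
python3 - <<'E'
from h import *
t=cv2.imread('pics/top0.png'); sd=cv2.imread('pics/side0.png')
for n,im,(x0,y0,x1,y1),lo in(('top',t,(216,252,240,276),60),('side',sd,(318,312,342,344),60)):
    h=cv2.cvtColor(im,cv2.COLOR_BGR2HSV)[y0:y1,x0:x1]; m=cv2.inRange(h,(5,lo,50),(25,255,255))
    k,l,st,_=cv2.connectedComponentsWithStats(m); i=1+st[1:,4].argmax(); print(n,st[i][:2]+[x0,y0],st[i][:2]+st[i][2:4]+[x0-1,y0-1])
    if n=='side':
        for v in range(st[i][1],st[i][1]+st[i][3]):
            q=np.where(l[v]==i)[0]; print(v+y0,q.min()+x0,q.max()+x0,end='; ')
for P in((.442,.171),(.442,.174)):
    print([(n,z,np.round(proj(n,(*P,z)),1).tolist()) for n in('top','side') for z in(0,.012,.048,.06)])
m=cv2.inRange(cv2.cvtColor(t,cv2.COLOR_BGR2HSV),(0,0,215),(180,30,255))[255:305,345:395]
M=cv2.moments(m,True); print('dish',pt('top',(M['m10']/M['m00']+345,M['m01']/M['m00']+255),.009))
E
```

```text
top [220 259] [232 270]
side [321 316] [337 341]
316 327 331; 317 326 332; 318 325 333; 319 325 334; 320 325 334; 321 325 334; 322 325 334; 323 325 334; 324 325 333; 325 326 333; 326 326 332; 327 325 333; 328 324 334; 329 323 335; 330 322 336; 331 321 337; 332 321 337; 333 321 337; 334 321 337; 335 321 337; 336 321 337; 337 321 336; 338 321 336; 339 322 335; 340 323 334; 341 324 333; [('top', 0, [227.4, 264.6]), ('top', 0.012, [226.6, 264.6]), ('top', 0.048, [224.0, 264.7]), ('top', 0.06, [223.1, 264.7]), ('side', 0, [329.4, 335.4]), ('side', 0.012, [329.5, 331.9]), ('side', 0.048, [329.7, 321.0]), ('side', 0.06, [329.8, 317.3])]
[('top', 0, [226.4, 264.6]), ('top', 0.012, [225.6, 264.6]), ('top', 0.048, [222.9, 264.7]), ('top', 0.06, [222.0, 264.7]), ('side', 0, [329.2, 336.4]), ('side', 0.012, [329.3, 332.9]), ('side', 0.048, [329.5, 322.1]), ('side', 0.06, [329.6, 318.4])]
dish [ 0.39550645 -0.26619692  0.009     ]
```

Emit:
arm_command(series=[{"linear": [10,-32,0],"turn": [0,0,0],"grip": 60},{"linear": [22,-70,0],"turn": [0,0,0],"grip": 60},{"linear": [33,-103,0],"turn": [0,0,0],"grip": 60},{"linear": [38.5,-117.5,-5],"turn": [0,0,0],"grip": 60},{"linear": [38.5,-117.5,-35],"turn": [0,0,0],"grip": 60},{"linear": [38.5,-117.5,-70],"turn": [0,0,0],"grip": 60},{"linear": [38.5,-117.5,-95],"turn": [0,0,0],"grip": 60},{"linear": [38.5,-117.5,-103],"turn": [0,0,0],"grip": 60},{"linear": [38.5,-117.5,-103],"turn": [0,0,0],"grip": 60},{"linear": [38.5,-117.5,-103],"turn": [0,0,0],"grip": 60},{"linear": [38.5,-117.5,-103],"turn": [0,0,0],"grip": 40},{"linear": [38.5,-117.5,-103],"turn": [0,0,0],"grip": 15},{"linear": [38.5,-117.5,-103],"turn": [0,0,0],"grip": 15},{"linear": [38.5,-117.5,-103],"turn": [0,0,0],"grip": 15},{"linear": [38.5,-117.5,-103],"turn": [0,0,0],"grip": 15},{"linear": [38.5,-117.5,-103],"turn": [0,0,0],"grip": 15},{"linear": [38.5,-117.5,-103],"turn": [0,0,0],"grip": 15}])

```text
time: 20.6
tcp_pos: [0.4419, 0.1705, 0.0268]
ee_rot: [0.729, 0.685, 0.0, 0.0]
contact_force: [1.3, -0.7, 2.8]
grip_width: 0.0222
grasp_force: 30.0
```

Emit:
arm_command(series=[{"linear": [0,0,12],"turn": [0,0,0],"grip": 15},{"linear": [0,0,40],"turn": [0,0,0],"grip": 15},{"linear": [0,-4,72],"turn": [0,0,0],"grip": 15},{"linear": [-2,-18,95],"turn": [0,0,0],"grip": 15},{"linear": [-5,-45,100],"turn": [0,0,0],"grip": 15},{"linear": [-9,-82,100],"turn": [0,0,0],"grip": 15},{"linear": [-13,-122,100],"turn": [0,0,0],"grip": 15},{"linear": [-18,-162,100],"turn": [0,0,0],"grip": 15},{"linear": [-22,-202,100],"turn": [0,0,0],"grip": 15},{"linear": [-27,-242,100],"turn": [0,0,0],"grip": 15},{"linear": [-31,-282,100],"turn": [0,0,0],"grip": 15},{"linear": [-35,-322,100],"turn": [0,0,0],"grip": 15},{"linear": [-40,-362,100],"turn": [0,0,0],"grip": 15},{"linear": [-44,-400,100],"turn": [0,0,0],"grip": 15},{"linear": [-47,-425,100],"turn": [0,0,0],"grip": 15},{"linear": [-48,-436,90],"turn": [0,0,0],"grip": 15},{"linear": [-48,-437,65],"turn": [0,0,0],"grip": 15},{"linear": [-48,-437,50],"turn": [0,0,0],"grip": 15},{"linear": [-48,-437,45],"turn": [0,0,0],"grip": 15},{"linear": [-48,-437,45],"turn": [0,0,0],"grip": 15}])

```text
time: 22.6
tcp_pos: [0.3934, -0.2653, 0.071]
ee_rot: [0.728, 0.685, 0.0, -0.001]
contact_force: [0.8, 0.1, 0.6]
grip_width: 0.0226
grasp_force: 30.0
```

```bash
python3 - <<'E'
from st import *
d=imaging.get_image('side')
crop(d,320,170,420,270,6,'dish1.png')
P=s['tcp_pos']; print((proj('side',(P[0],P[1],P[2]-.027))-[320,170])*6,(proj('side',(.394,-.267,.005))-[320,170])*6)
u=lambda p:((np.array(p)+.5)/4-.5+[210,200])
q=np.array([pt('side',u(p),.014)[:2] for p in((608,42),(712,68),(672,130),(560,95))]); print(q.round(3),q.mean(0))
E
```

```text
t 22.6 tcp [ 393.4 -265.3   71. ] yaz -3.5 z [-0.001  0.002 -1.   ] w 0.022647958012166198 F [0.8 0.1 0.6]
[294.66078983 254.91936666] [288.3098585  317.08974855]
[[ 0.419 -0.318]
 [ 0.338 -0.297]
 [ 0.362 -0.214]
 [ 0.447 -0.242]] [ 0.39157885 -0.26772803]
```

View pics/dish1.png

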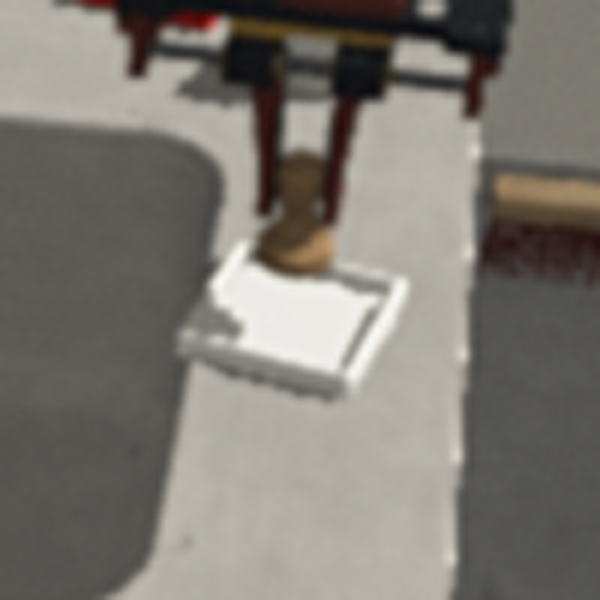

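The stamp is held upright above the dish, its foot at crop (297,262), and the dish centre is near crop (290,317), as predicted. I'll lower it.

Emit:
arm_command(series=[{"linear": [-1,-1,-15],"turn": [0,0,0],"grip": 15},{"linear": [-1,-1,-28],"turn": [0,0,0],"grip": 15},{"linear": [-1,-1,-35],"turn": [0,0,0],"grip": 15},{"linear": [-1,-1,-38],"turn": [0,0,0],"grip": 15},{"linear": [-1,-1,-39],"turn": [0,0,0],"grip": 15},{"linear": [-1,-1,-39],"turn": [0,0,0],"grip": 15},{"linear": [-1,-1,-39],"turn": [0,0,0],"grip": 15}])

```text
time: 23.35
tcp_pos: [0.3929, -0.2677, 0.033]
ee_rot: [0.729, 0.685, 0.0, 0.0]
contact_force: [-0.2, 0.3, -0.6]
grip_width: 0.0222
grasp_force: 30.0
```

Emit:
arm_command(series=[{"linear": [0,0,-0.5],"turn": [0,0,0],"grip": 15},{"linear": [0,0,-1],"turn": [0,0,0],"grip": 15},{"linear": [0,0,-1],"turn": [0,0,0],"grip": 15},{"linear": [0,0,-1],"turn": [0,0,0],"grip": 60},{"linear": [0,0,-1],"turn": [0,0,0],"grip": 60},{"linear": [0,0,-1],"turn": [0,0,0],"grip": 60},{"linear": [0,0,-1],"turn": [0,0,0],"grip": 60},{"linear": [0,0,-1],"turn": [0,0,0],"grip": 60},{"linear": [0,0,8],"turn": [0,0,0],"grip": 60},{"linear": [0,0,35],"turn": [0,0,0],"grip": 60},{"linear": [0,0,70],"turn": [0,0,0],"grip": 60},{"linear": [0,0,110],"turn": [0,0,0],"grip": 60},{"linear": [0,0,150],"turn": [0,0,0],"grip": 60},{"linear": [0,0,170],"turn": [0,0,0],"grip": 60},{"linear": [0,0,170],"turn": [0,0,0],"grip": 60}])

```text
time: 24.85
tcp_pos: [0.3942, -0.2683, 0.2063]
ee_rot: [0.729, 0.685, 0.0, 0.003]
contact_force: [0.0, 0.1, -1.0]
grip_width: 0.0602
grasp_force: 0.0
```

```bash
python3 - <<'E'
from st import *
d=imaging.get_image('side'); cv2.imwrite('pics/end.png',cv2.resize(d[140:470,220:440],None,fx=1.8,fy=1.8,interpolation=cv2.INTER_CUBIC))
E
```

```text
t 24.85 tcp [ 394.2 -268.3  206.3] yaz -3.6 z [ 0.005 -0.004 -1.   ] w 0.060183338947845895 F [ 0.   0.1 -1. ]
```

View pics/end.png

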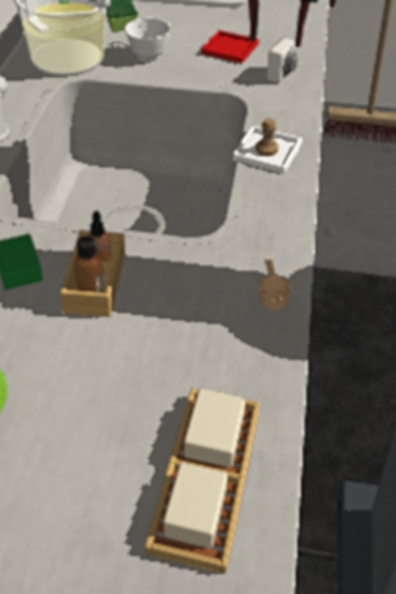

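The picture shows both bottles upright in the caddy (90,260), both bars flat in the rack, and the stamp upright in the middle of the white dish (268,140). The timer and scoop are in their original places.

```bash
python3 -c "
from plant import r
print(r.hand_in())"
```

```text
the job is handed in; nothing more can be done
None
```

The job is done and handed in at about 25 s: both bottles stand in the caddy, the loose soap bar lies flat in the free rack bay, the stamp stands in the white dish, and the drying bar, timer and scoop were left where they were.

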